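# Angle the mould rail past the post into its bay

## Robot

A 6-joint arm with a two-finger parallel gripper is mounted at the origin on a cart in front of the work surface, level with it; the furniture and walls round the work are solid. World frame = base frame: x ahead of the robot, y to its left, z up, the work surface at z = 0. Lengths are in m, angles in degrees, forces in N, time in s.
With the tool pointing down it reaches from about 0.425 to 0.95 m from the base axis. Payload 14.7 kg.
Tool frame: the origin (TCP) lies on the centre line of the jaws, within the pads' length; the fingertips stand 8 mm ahead of it and the grasp point (between the pads) lies 11 mm behind it; x points along the fingers, y is the direction in which the jaws open and shut, and the axes are right-handed (so a half turn about x gives the same grasp; the last joint's range is limited). The gripper opens to 85 mm and grips with 20 to 120 N. Pads are 22 mm wide; open, the fingers measure 114 mm over their backs; the gripper's body (76 mm by 85 mm) begins 54 mm behind the grasp point. The pads swing forward as they close: fully open they stand 13 mm farther back than shut.
Start: joints at [74.336, 27.513, 91.461, -0, 61.026, -2.67], TCP at [0.146, 0.633, 0.239] pointing down, gripper open.
Joint ranges: [-157.49, 157.49], [-46.99, 117.5], [13.45, 153.17], [-89.5, 269.5], [5.16, 153.95], [-167.48, 167.48]. Speed limits (degrees/s): [108.29, 108.29, 136.94, 172.46, 172.46, 172.46].

## Interface

Orientations are given as [roll, pitch, yaw] about the fixed x, y, z axes, in that order (R = Rz(yaw) Ry(pitch) Rx(roll)).
In Python, from plant import state, snapshot, finish_job gives the robot as it stands.
- The arm moves only by the tool apply_moves, never from a script. Its argument "deltas" is a list of rows, each a list of 7 numbers: the turn, a rotation vector about the tool's x, y, z in rad, then the shift along the tool's x, y, z in m, then the closure, from -1 (fully open) to 1 (shut), so that 0 is half open. In form: [[ax, ay, az, dx, dy, dz, claw], ...]. A call has 1 to 8 rows; each row shifts and turns the pose as measured when the row begins, along the tool's axes as they then stand; what a row does not reach is not made up. A row lasts 1/12 s, in which the tool goes at most 41.7 mm and 7.16 degrees, less where a joint would pass 70% of its speed; a pose out of reach is approached as far as the arm can. A call with a gripper value outside its range is refused whole. The fingers move at their own pace and stop on an object; the grip force is fixed at half the most. Time passes only in rows, so rows that do not move let the fingers close. It gives the time, the measured TCP pose, the force and the opening at its end, in the units of the state.
- state(): the state, without advancing time (a new reading comes with each control period).
- snapshot(name): name is "scene" or "top" or "wrist"; returns a dict with "image" (480x640x3 uint8, red, green, blue), "mtx" (3x3 intrinsics, pixels), "distortion" ([k1, k2, p1, p2, k3] as OpenCV has them; the pictures are not rectified), "rvec" (rotation vector, rad) and "tvec" (3), from world to camera coordinates, as OpenCV has them. Camera axes: x right, y down, z forward; pixel columns grow to the right and rows downward; lengths in m; the calibration is good to about 2 mm. A picture is of the moment at which its call begins. There is no depth.
- finish_job(): hands the job in, once; it reports no verdict.
The state is a dict: "clock": time; "joint_positions": joint angles; "joint_vel": joint speeds; "tau": joint torques, N m; "tcp_pos": TCP position; "orientation": TCP orientation; "force": force on the tool from outside, world axes, zero at the start; "wrist_torque": the same for the moment, N m; "grip_width": finger opening in m.
Only numpy, scipy, OpenCV 4.12 (cv2) and the standard library are available. Lean on these libraries where they do the work, as an engineer would, in place of code of your own. Each camera call takes 0.05 s, during which the arm holds its last target.

## Task

Put the loose wooden mould rail away in the three-sided bay by pushing it across the grey board with the fingertips, one end and then the other: its right end goes in first, angled past the left side of the steel post, then the left end is brought in, until the whole rail lies behind the post, flat along the back fence between the two cheeks. Only push it: keep the rail flat on the grey board, never lift or carry it, and leave the other things where they are.

Things in the scene. Friction and masses are not known exactly. Their poses are not given: they have to be found in the camera images.
- rail: loose wooden mould rail, a bar 220 mm long (own y axis), 28 mm wide (own x axis), 25 mm high, about 0.1 to 0.2 kg with two brass bushes flush in its top. Lies flat on the grey board in front of the bay, roughly parallel to its mouth, left of the post. Origin: centre of its underside; own +y points to its left end, own +x towards the bay
- rail_left (a point): centre of the rail's left end face, half-way up (110 mm along the rail's +y from its middle)
- rail_right (a point): centre of the rail's right end face, half-way up (110 mm along the rail's -y); the end that goes in first
- bay: grey board, top 15 mm above the table, with a wooden bay on it: back fence (40 mm high), two cheeks (32 high, 12 thick), open mouth facing the robot. Bay inside: 270 mm long (own y -135 to +135), 60 deep (own x 0 to 60). Origin: on the grey board, middle of the mouth; own +x into the bay, +y left. Rail flat on back fence: its centre line at own x = 46. Board: own x -170 to 85, y -170 to 270
- post: round upright steel post, 24 mm across, 55 mm high, fixed to the grey board just in front of the bay's mouth, right of its middle: its axis is 16 mm in front of the mouth line. The gap between it and the left cheek is shorter than the rail, so the rail cannot go in straight. Origin: centre of its foot, on the grey board
- dish: shallow round tin lid, 76 mm across, 9 mm high, lying on the grey board in front of the post as a dish; a bystander. Origin: centre of its underside
- cutters: small dark-handled flush cutters, 123 x 42 x 10 mm, lying flat on the table right of the grey board; a bystander. Origin: centre of its underside
- scoop: blue plastic scoop, 122 x 48 x 36 mm, on the right; a bystander. Origin: centre of its underside
- tub: white lidded plastic tub, 60 mm across, 54 mm high, on the right; a bystander. Origin: centre of its underside

How it is judged:
By the outcome, as a careful person would: the job done as asked, in the order asked, and still so for the second after the job is handed in, with the robot touching nothing.
It also fails if it takes over 72 s, if anything falls off the work surface, if the arm or the gripper's body presses on something with over 40 N, if the wrist force passes 120 N, or if a joint passes its speed limit or range.

## Working session

There is one attempt and no reset: what is moved stays moved. The work goes in short steps, Python scripts to look and compute and a tool call to move; the robot and the scene stay as the last step left them, time stands still between calls to the robot, and variables do not carry over. Pictures are saved under pics/ and viewed, and the job is handed in when it is done.

Besides the shell and the picture viewer there is one more tool, called after "Request:" as name([rows], argument=value, ...), one row to a line, values as JSON. apply_moves: Moves the arm, as the interface text tells. Its arguments: {"type":"object","properties":{"deltas":{"type":"array","items":{"type":"array","items":{"type":"number"}}}},"required":["deltas"]}

```bash
mkdir -p pics; ls; python3 - <<'E'
from plant import state,snapshot
import cv2
print(state())
for n in("scene","top"):
    s=snapshot(n);cv2.imwrite(f"pics/{n}0.png",s["image"][:,:,::-1]);print(n,s["mtx"],s["distortion"],s["rvec"],s["tvec"])
E
```

```text
pics
{'clock': 0.0, 'joint_positions': array([ 7.43358927e+01,  2.75480553e+01,  9.14958665e+01,  8.03707646e-04,
        6.10235042e+01, -2.66896613e+00]), 'joint_vel': array([ 0.04013356,  0.00455474, -0.00605852,  0.03152759,  0.04361568,
       -0.02368453]), 'tau': array([ 1.87409685e-03, -9.50670075e+01, -4.30159986e+01, -1.78326941e-04,
        1.30429512e-02,  3.44549665e-05]), 'tcp_pos': array([0.14601868, 0.63296986, 0.23867899]), 'orientation': array([ -93.26601835,   89.93257035, -106.26154929]), 'force': array([ 0.75365845, -0.60700489, -1.04030552]), 'wrist_torque': array([-0.06167429, -0.01157273, -0.01904347]), 'grip_width': 0.08551366151755857}
scene [[440.95001898   0.         321.82596927]
 [  0.         440.95001898 233.88840294]
 [  0.           0.           1.        ]] [0.00138077 0.         0.         0.         0.        ] [ 2.29311805 -0.81619437  0.29488845] [-0.48832859  0.24872941  0.86097387]
top [[551.91290447   0.         324.42311152]
 [  0.         551.91290447 233.22283331]
 [  0.           0.           1.        ]] [-0.05101772  0.          0.          0.          0.        ] [ 2.18763893 -2.17818971  0.07922824] [-0.08643079  0.57289166  1.13270832]
```

View pics/scene0.png

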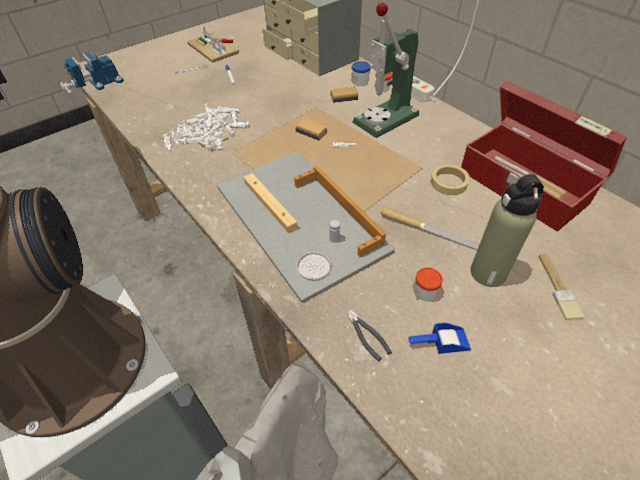

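View pics/top0.png

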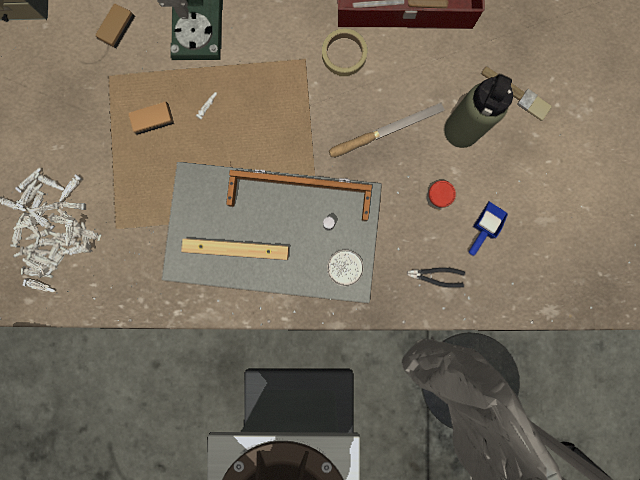

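The scene view shows the rail (270,200), post (335,231) and dish (313,266). The top view shows the rail from (182,245) to (289,253), the post at (330,221), the dish at (345,267), and the bay between cheeks at (232,190) and (367,203). The arm is out of frame.

```bash
cat > h.py <<'E'
import numpy as np,cv2
from plant import state,snapshot
def ray(s,uv):
    p=cv2.undistortPoints(np.array(uv,float).reshape(-1,1,2),s["mtx"],s["distortion"]).reshape(-1,2)
    R=cv2.Rodrigues(s["rvec"])[0];t=np.array(s["tvec"]).ravel()
    return -R.T@t,np.c_[p,np.ones(len(p))]@R
def onz(s,uv,z):
    c,d=ray(s,uv);return c+d*((z-c[2])/d[:,2])[:,None]
def proj(s,P):
    return cv2.projectPoints(np.array(P,float).reshape(-1,1,3),s["rvec"],s["tvec"],s["mtx"],s["distortion"])[0].reshape(-1,2)
def railmask(s):
    h=cv2.cvtColor(s["image"],cv2.COLOR_RGB2HSV)
    return h
E
python3 - <<'E'
from h import *
for n,box in(("top",(150,150,250,160)),("scene",(210,140,190,160))):
    s=snapshot(n);im=s["image"][:,:,::-1]
    x,y,w,h=box
    cv2.imwrite(f"pics/{n}z.png",cv2.resize(im[y:y+h,x:x+w],None,fx=3.2,fy=3.2,interpolation=cv2.INTER_CUBIC))
    H=cv2.cvtColor(s["image"],cv2.COLOR_RGB2HSV)
    for p in([(215,248),(270,251),(300,182),(232,190),(367,205),(200,200)] if n=="top" else [(270,200),(340,200),(250,220)]):print(n,p,H[p[1],p[0]])
E
```

```text
top (215, 248) [ 20 100 209]
top (270, 251) [ 26 145 227]
top (300, 182) [ 13 149 157]
top (232, 190) [ 13 148 186]
top (367, 205) [ 14 153 170]
top (200, 200) [ 30  18 128]
scene (270, 200) [ 19 103 242]
scene (340, 200) [ 14 172 123]
scene (250, 220) [ 25  16 173]
```

View pics/topz.png

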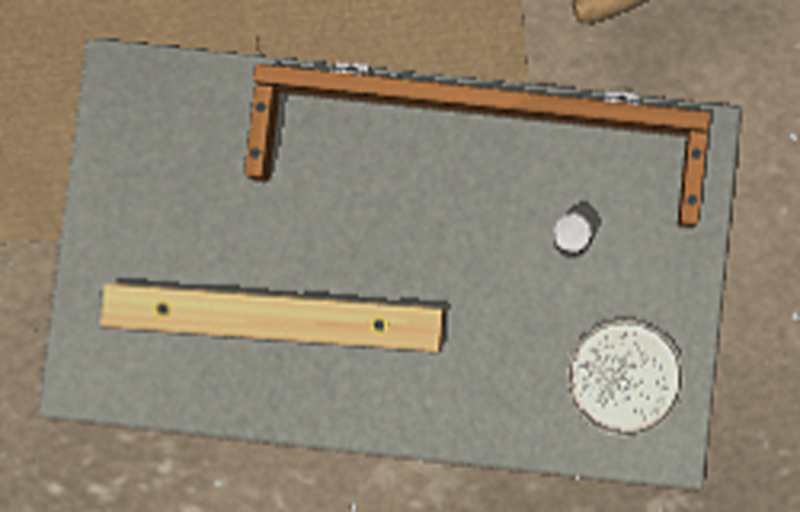

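View pics/scenez.png

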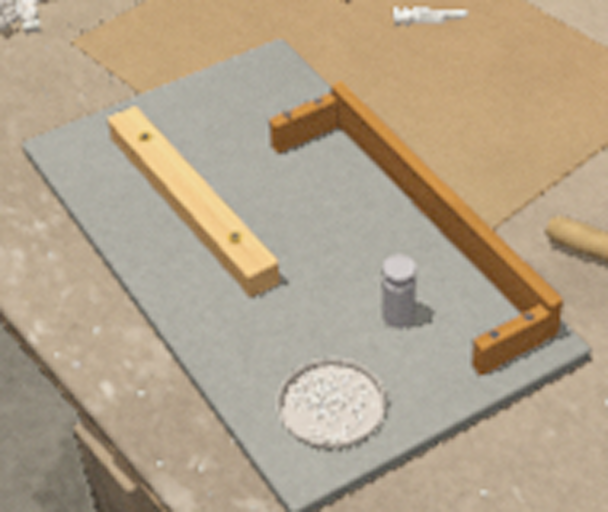

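```bash
python3 - <<'E'
from h import *
s=snapshot("top")
c=lambda L:np.array(L)/3.2+150-0.35
B=onz(s,c([(91,39),(741,105),(702,488),(41,415)]),.015);print("board",B.round(4))
print([np.linalg.norm(B[i]-B[(i+1)%4]).round(3) for i in range(4)])
# bay frame from corners: own coords TL(85,270) TR(85,-170) BR(-170,-170) BL(-170,270)
own=np.array([(85,270),(85,-170),(-170,-170),(-170,270)])/1000
a=own-own.mean(0);b=B[:,:2]-B[:,:2].mean(0)
th=np.arctan2((a[:,0]*b[:,1]-a[:,1]*b[:,0]).sum(),(a*b).sum())
R=np.array([[np.cos(th),-np.sin(th)],[np.sin(th),np.cos(th)]]);o=B[:,:2].mean(0)-R@own.mean(0)
print("bay",o,np.degrees(th),(R.T@(B[:,:2]-o).T).T.round(4))
loc=lambda P:((P[:,:2]-o)@R).round(4)
print("cheek mouth tips z=.047 L outer,inner; R inner,outer",loc(onz(s,c([(245,178),(268,180),(680,223),(699,226)]),.047)))
print("fence top front L,R z.055",loc(onz(s,c([(256,82),(700,131)]),.055)))
print("post top",loc(onz(s,c([(573,232)]),.07)))
print("dish",loc(onz(s,c([(626,376)]),.024)))
H=cv2.cvtColor(s["image"],cv2.COLOR_RGB2HSV)
m=((H[:,:,0]>15)&(H[:,:,0]<30)&(H[:,:,1]>75)&(H[:,:,2]>160)).astype(np.uint8);m[:230]=0;m[270:]=0;m[:,:170]=0;m[:,300:]=0
cs=max(cv2.findContours(m,0,2)[0],key=cv2.contourArea);r=cv2.minAreaRect(cs);bx=cv2.boxPoints(r);print(r)
P=onz(s,c([(104,284),(444,309),(440,351),(100,326)]),.04);print("rail hand",P.round(4),loc(P))
P=onz(s,bx,.04);print("rail",loc(P),loc(P).mean(0))
print("bush",loc(onz(s,c([(163,309),(379,325)]),.04)))
np.savez("bay.npz",o=o,R=R,th=th)
s2=snapshot("scene")
ow=lambda x,y,z:[*(R@[x,y]+o),z]
print("scene proj: post top, rail ends",proj(s2,[ow(-.016,-.06,.07)]))
q=lambda L:np.array(L)/3.2+np.array([210,140])-.35
print("scene check post",loc(onz(s2,q([(400,266)]),.07)),"cheek R tip near",loc(onz(s2,q([(474,350),(270,122)]),.047)))
print("scene rail top L far.., ",loc(onz(s2,q([(108,120),(135,106),(277,262),(250,280)]),.04)))
E
```

```text
board [[ 0.725   0.2288  0.015 ]
 [ 0.682  -0.2038  0.015 ]
 [ 0.43   -0.1776  0.015 ]
 [ 0.4752  0.2557  0.015 ]]
[np.float64(0.435), np.float64(0.253), np.float64(0.436), np.float64(0.251)]
bay [ 0.61523556 -0.02827655] -5.869499879393102 [[ 0.0829  0.267 ]
 [ 0.0844 -0.1677]
 [-0.169  -0.1674]
 [-0.1684  0.2682]]
cheek mouth tips z=.047 L outer,inner; R inner,outer [[-0.0022  0.147 ]
 [-0.0019  0.1321]
 [-0.0014 -0.1337]
 [-0.002  -0.146 ]]
fence top front L,R z.055 [[ 0.0592  0.1459]
 [ 0.0578 -0.14  ]]
post top [[-0.0166 -0.0663]]
dish [[-0.1019 -0.1103]]
((234.15963745117188, 248.84519958496094), (105.71038818359375, 13.038352966308594), 4.236394882202148)
rail hand [[ 0.5599  0.2095  0.04  ]
 [ 0.5448 -0.0101  0.04  ]
 [ 0.5178 -0.0078  0.04  ]
 [ 0.5328  0.2114  0.04  ]] [[-0.0794  0.2308]
 [-0.0719  0.0109]
 [-0.099   0.0104]
 [-0.1065  0.23  ]]
rail [[-0.1063  0.2299]
 [-0.0795  0.2313]
 [-0.0722  0.013 ]
 [-0.099   0.012 ]] [-0.08925  0.12155]
bush [[-0.0913  0.1908]
 [-0.0866  0.0512]]
scene proj: post top, rail ends [[333.44737568 220.75803168]]
scene check post [[-0.0173 -0.0668]] cheek R tip near [[-0.0071 -0.1438]
 [-0.0027  0.1418]]
scene rail top L far..,  [[-0.1082  0.2253]
 [-0.0817  0.2287]
 [-0.0749  0.0105]
 [-0.1008  0.0059]]
```

```bash
cat >> h.py <<'E'
from scipy.spatial.transform import Rotation as Ro
b=np.load("bay.npz");o=b["o"];Rb=b["R"];th=float(b["th"])
post=np.array([-.0166,-.0665])
def W(x,y,z=None):
    w=Rb@[x,y]+o
    return w if z is None else np.array([*w,z])
def loc(P): return (np.atleast_2d(P)[:,:2]-o)@Rb
def RT(st): return Ro.from_euler("xyz",st["orientation"],degrees=True).as_matrix()
def go(x,y,z,yang=None):
    """delta (tool axes) to bay-frame x,y and world z; yang: wanted direction of tool y in bay frame, deg (mod 180)"""
    st=state();R=RT(st)
    d=R.T@(W(x,y,z)-st["tcp_pos"])
    print("clock",round(st["clock"],2),"tcp bay",loc(st["tcp_pos"]).round(4),"z",st["tcp_pos"][2].round(4),"F",st["force"].round(1))
    ty=np.degrees(np.arctan2(R[1,1],R[0,1]))-np.degrees(th)
    print("tool y dir in bay deg",ty.round(2),"x axis",R[:,0].round(3),"delta tool",d.round(4))
    if yang is not None:
        e=(yang-ty+90)%180-90
        # world rotation by e about z, and straighten x to down
        yd=np.radians(ty+e+np.degrees(th));X=np.array([0,0,-1.]);Y=np.array([np.cos(yd),np.sin(yd),0]);Rd=np.c_[X,Y,np.cross(X,Y)]
        print("rotvec tool",Ro.from_matrix(R.T@Rd).as_rotvec().round(4),"turn deg",round(e,1))
    return d
E
python3 - <<'E'
from h import *
go(-.13,.03,.15,0);print(RT(state()).round(3))
E
```

```text
clock 0.3 tcp bay [[-0.5343  0.6101]] z 0.2391 F [ 0.2 -0.1  0.1]
tool y dir in bay deg 82.87 x axis [-0. -0. -1.] delta tool [ 0.0893 -0.5254  0.4732]
rotvec tool [1.4464e+00 3.0000e-04 4.0000e-04] turn deg -82.9
[[-0.     0.225  0.974]
 [-0.     0.974 -0.225]
 [-1.    -0.    -0.   ]]
```

Request:
apply_moves([
  [0,0,0,0,-0.03,0.027,1],
  [0,0,0,0,-0.03,0.027,1],
  [0,0,0,0,-0.03,0.027,1],
  [0,0,0,0,-0.03,0.027,1],
  [0,0,0,0,-0.03,0.027,1],
  [0,0,0,0,-0.03,0.027,1],
  [0,0,0,0,-0.03,0.027,1],
  [0,0,0,0,-0.03,0.027,1],
])

```text
clock: 0.97
tcp_pos: [0.3033, 0.3474, 0.2372]
orientation: [93.0, 89.8, 80.5]
force: [0.9, 0.6, -0.5]
grip_width: -0.0003
```

Request:
apply_moves([
  [0,0,0,0,-0.03,0.027,1],
  [0,0,0,0,-0.03,0.027,1],
  [0,0,0,0,-0.03,0.027,1],
  [0,0,0,0,-0.03,0.027,1],
  [0,0,0,0,-0.03,0.027,1],
  [0,0,0,0,-0.03,0.027,1],
  [0,0,0,0,-0.03,0.027,1],
  [0,0,0,0,0,0,1],
])

```text
clock: 1.63
tcp_pos: [0.448, 0.0867, 0.2385]
orientation: [43.8, 89.5, 31.2]
force: [-0.6, 0.6, 0.5]
grip_width: -0.0002
```

```bash
python3 - <<'E'
from h import *
go(-.13,.03,.12,97)
E
```

```text
clock 1.63 tcp bay [[-0.1781  0.0973]] z 0.2385 F [-0.6  0.6  0.5]
tool y dir in bay deg 83.29 x axis [ 0.007  0.004 -1.   ] delta tool [ 0.1185 -0.0619  0.0549]
rotvec tool [-0.2393  0.0067 -0.005 ] turn deg 13.7
```

Request:
apply_moves([
  [0,0,0,0.02,-0.022,0.018,1],
  [0,0,0,0.02,-0.022,0.018,1],
  [0,0,0,0.02,-0.02,0.018,1],
  [-0.12,0.003,-0.002,0,0,0,1],
  [-0.12,0.003,-0.002,0,0,0,1],
  [0,0,0,0.02,0,0,1],
  [0,0,0,0.02,0,0,1],
  [0,0,0,0,0,0,1],
])

```text
clock: 2.3
tcp_pos: [0.4931, 0.0043, 0.1363]
orientation: [6.7, 89.5, 8.1]
force: [-1.4, -0.5, -0.8]
grip_width: 0.0
```

```bash
python3 - <<'E'
from h import *
go(-.13,.03,.034,97)
for n in("scene","wrist","top"):
    s=snapshot(n);cv2.imwrite(f"pics/{n}1.png",s["image"][:,:,::-1])
E
```

```text
clock 2.3 tcp bay [[-0.1249  0.0199]] z 0.1363 F [-1.4 -0.5 -0.8]
tool y dir in bay deg 97.25 x axis [ 0.008  0.001 -1.   ] delta tool [ 0.1023  0.0105 -0.0046]
rotvec tool [ 0.0043  0.008  -0.0009] turn deg -0.2
```

View pics/scene1.png

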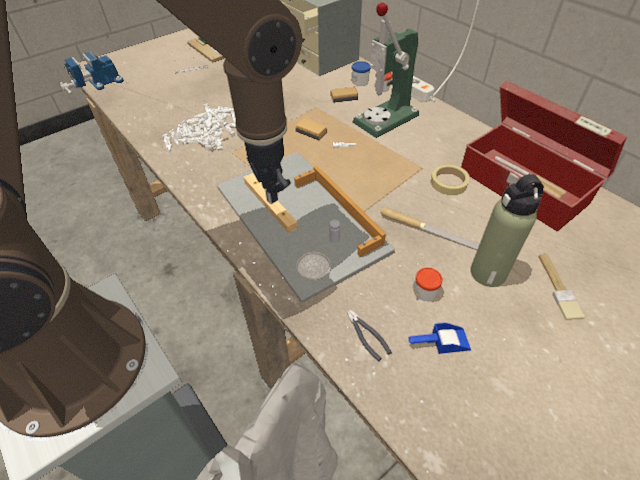

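View pics/wrist1.png

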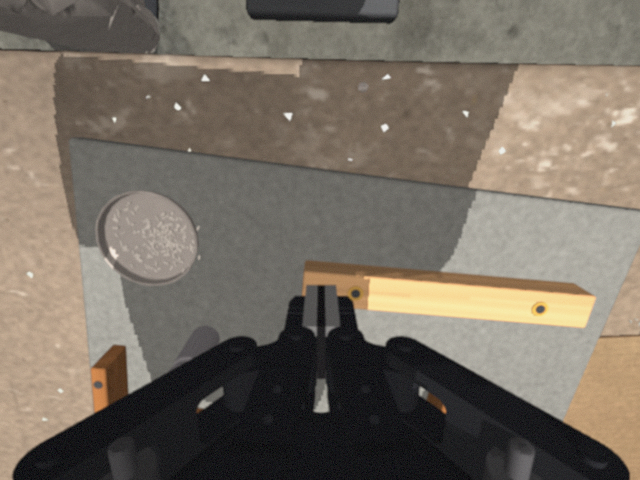

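View pics/top1.png

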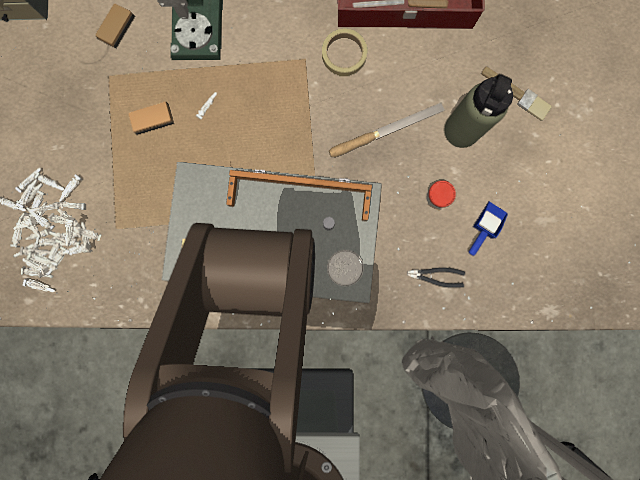

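The wrist view shows the closed tips at about (320,288), the rail between (305,280) and (590,310), and the dish at (148,237). The tips sit on the robot side of the rail. Next I lower partway and check the tip height.

Request:
apply_moves([
  [0,0.008,-0.001,0,0.011,-0.005,1],
  [0,0,0,0.025,0,0,1],
  [0,0,0,0.025,0,0,1],
  [0,0,0,0.025,0,0,1],
  [0,0,0,0.012,0,0,1],
  [0,0,0,0,0,0,1],
])

```text
clock: 2.95
tcp_pos: [0.4965, 0.0166, 0.0582]
orientation: [-3.4, 88.9, -2.1]
force: [-1.0, 0.5, -0.9]
grip_width: -0.0
```

```bash
python3 - <<'E'
from h import *
go(-.13,.03,.034,97)
s=snapshot("scene")
st=state();p=st["tcp_pos"];print(proj(s,[p,p-[0,0,.008],p-[0,0,.021]]))
cv2.imwrite("pics/sc2.png",cv2.resize(s["image"][150:290,200:400,::-1],None,fx=4,fy=4,interpolation=cv2.INTER_CUBIC))
cv2.imwrite("pics/wr2.png",snapshot("wrist")["image"][:,:,::-1])
E
```

```text
clock 2.95 tcp bay [[-0.1227  0.0325]] z 0.0582 F [-1.   0.5 -0.9]
tool y dir in bay deg 97.21 x axis [ 0.018 -0.001 -1.   ] delta tool [ 0.024  -0.0016 -0.008 ]
rotvec tool [0.0036 0.0184 0.0011] turn deg -0.2
[[273.48216216 218.41492529]
 [273.80347236 220.77245173]
 [274.3177714  224.54603823]]
```

View pics/sc2.png

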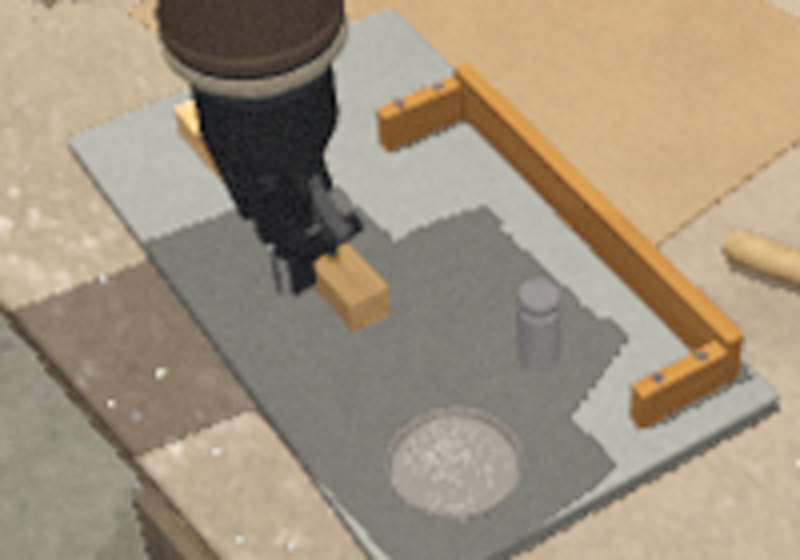

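View pics/wr2.png

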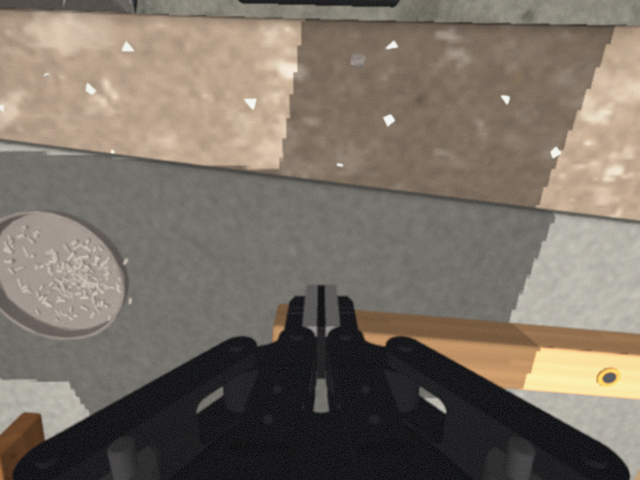

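The scene crop shows the tips at full-frame pixel (273,223), in front of the rail near its right end. That fits the stated tip length, so I lower to just below the rail's top and keep a margin over the board.

Request:
apply_moves([
  [0,0.018,0,0.012,0,-0.006,1],
  [0,0,0,0.011,0,0,1],
  [0,0,0,0,0,0,1],
])

```text
clock: 3.3
tcp_pos: [0.4939, 0.0164, 0.0389]
orientation: [-12.3, 89.6, -10.9]
force: [-0.8, 0.7, -0.2]
grip_width: -0.0002
```

```bash
python3 - <<'E'
from h import *
go(-.03,.03,.034,97)
s=snapshot("scene")
cv2.imwrite("pics/sc3.png",cv2.resize(s["image"][150:290,200:400,::-1],None,fx=4,fy=4,interpolation=cv2.INTER_CUBIC))
E
```

```text
clock 3.3 tcp bay [[-0.1253  0.0321]] z 0.0389 F [-0.8  0.7 -0.2]
tool y dir in bay deg 97.21 x axis [ 0.007 -0.001 -1.   ] delta tool [ 0.0056 -0.014   0.0942]
rotvec tool [0.0036 0.007  0.0015] turn deg -0.2
```

View pics/sc3.png

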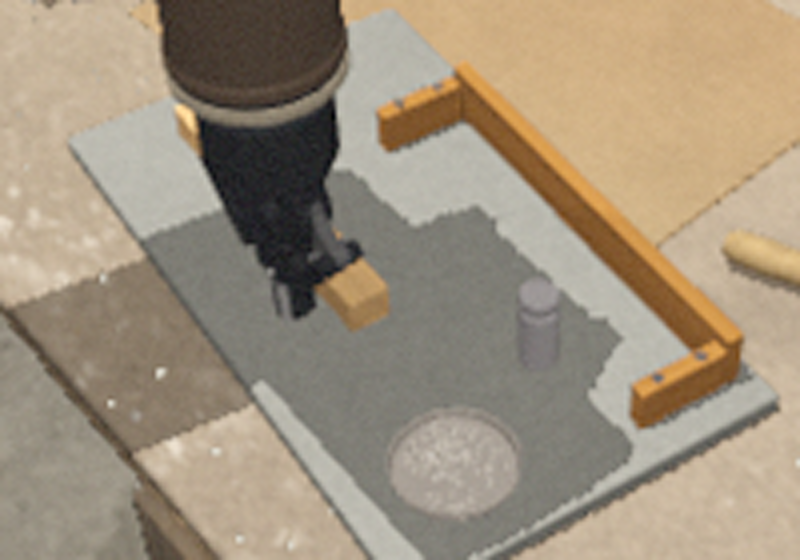

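Request:
apply_moves([
  [0,0.007,0,0.005,0,0.002,1],
  [0,0,0,0,0,0.007,1],
  [0,0,0,0,0,0.007,1],
  [0,0,0,0,0,0.007,1],
  [0,0,0,0,0,0.007,1],
  [0,0,0,0,0,0.007,1],
  [0,0,0,0,0,0.007,1],
  [0,0,0,0,0,0.007,1],
])

```text
clock: 4.02
tcp_pos: [0.5507, 0.0177, 0.0354]
orientation: [-61.0, 89.9, -59.7]
force: [-1.5, -0.1, 0.0]
grip_width: -0.0005
```

```bash
cat >> h.py <<'E'
def rail(name="top",tag="r"):
    s=snapshot(name);H=cv2.cvtColor(s["image"],cv2.COLOR_RGB2HSV)
    m=((H[:,:,0]>16)&(H[:,:,0]<30)&(H[:,:,1]>75)&(H[:,:,2]>90)).astype(np.uint8)
    poly=proj(s,[W(x,y,.03) for x,y in((-.16,-.15),(-.16,.26),(.062,.26),(.062,-.15))]).astype(np.int32)
    k=np.zeros_like(m);cv2.fillPoly(k,[poly],1);m*=k
    cs=cv2.findContours(m,0,2)[0];cs=[c for c in cs if cv2.contourArea(c)>30]
    for c in cs:
        bx=cv2.boxPoints(cv2.minAreaRect(c));print(name,cv2.contourArea(c),"corners bay",loc(onz(s,bx,.04)).round(4).tolist())
    cv2.imwrite(f"pics/{name}{tag}.png",s["image"][:,:,::-1]);return s
E
python3 - <<'E'
from h import *
go(-.05,.03,.034,97)
s=rail("scene","4");rail("top","4");snapshot("wrist")
cv2.imwrite("pics/sc4.png",cv2.resize(s["image"][130:290,200:400,::-1],None,fx=3.6,fy=3.6,interpolation=cv2.INTER_CUBIC))
E
```

```text
clock 4.02 tcp bay [[-0.0689  0.0391]] z 0.0354 F [-1.5 -0.1  0. ]
tool y dir in bay deg 97.19 x axis [ 0.001 -0.002 -1.   ] delta tool [ 0.0015 -0.0114  0.0176]
rotvec tool [0.0034 0.0009 0.0016] turn deg -0.2
scene 75.0 corners bay [[-0.0628, 0.0339], [-0.0268, 0.0457], [-0.0274, 0.0157], [-0.0629, 0.0046]]
scene 475.0 corners bay [[-0.1296, 0.2108], [-0.0934, 0.2428], [-0.0464, 0.0869], [-0.0816, 0.0607]]
```

View pics/sc4.png

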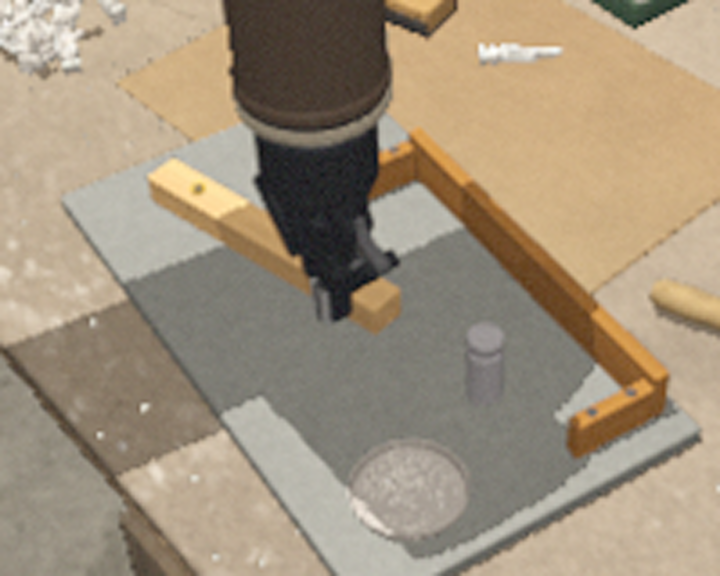

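The rail has rotated: its left end is at crop (150–180,165) and its right end at (385,300).

```bash
python3 - <<'E'
from h import *
s=snapshot("scene")
q=lambda L:np.array(L)/3.6+np.array([200,130])-.35
P=loc(onz(s,q([(148,180),(180,158),(401,289),(367,311)]),.04));print(P.round(4))
d=(P[0]+P[1]-P[2]-P[3])/2;print(np.linalg.norm(d),np.degrees(np.arctan2(-d[0],d[1])),P.mean(0))
E
```

```text
[[-0.1183  0.2202]
 [-0.0879  0.2292]
 [-0.0249  0.0238]
 [-0.0548  0.0189]]
0.2129370148365147 17.28171679276892 [-0.07151814  0.1230345 ]
```

Request:
apply_moves([
  [0,0,0,0.001,0,0.007,1],
  [0,0,0,0,0,0.007,1],
  [0,0,0,0,0,0.003,1],
  [0,0,0,0,0,0,1],
  [0,0,0,0,0,-0.02,1],
  [0,0,0,-0.03,0,-0.02,1],
  [0,0,0,-0.04,0,0,1],
  [0,0,0,-0.02,0,0,1],
])

```text
clock: 4.88
tcp_pos: [0.5227, 0.0173, 0.1213]
orientation: [-174.5, 89.4, -173.1]
force: [2.6, -0.5, 0.1]
grip_width: -0.0003
```

```bash
python3 - <<'E'
from h import *
go(-.15,.25,.13,114)
s=rail("scene","5")
cv2.imwrite("pics/sc5.png",cv2.resize(s["image"][130:290,200:400,::-1],None,fx=3.6,fy=3.6,interpolation=cv2.INTER_CUBIC))
E
```

```text
clock 4.88 tcp bay [[-0.0967  0.0359]] z 0.1213 F [ 2.6 -0.5  0.1]
tool y dir in bay deg 97.19 x axis [-0.01  -0.001 -1.   ] delta tool [-0.0086  0.2191 -0.0262]
rotvec tool [-0.2934 -0.0105 -0.0005] turn deg 16.8
scene 753.5 corners bay [[-0.134, 0.2021], [-0.099, 0.2394], [-0.0051, 0.0268], [-0.04, -0.0021]]
```

View pics/sc5.png

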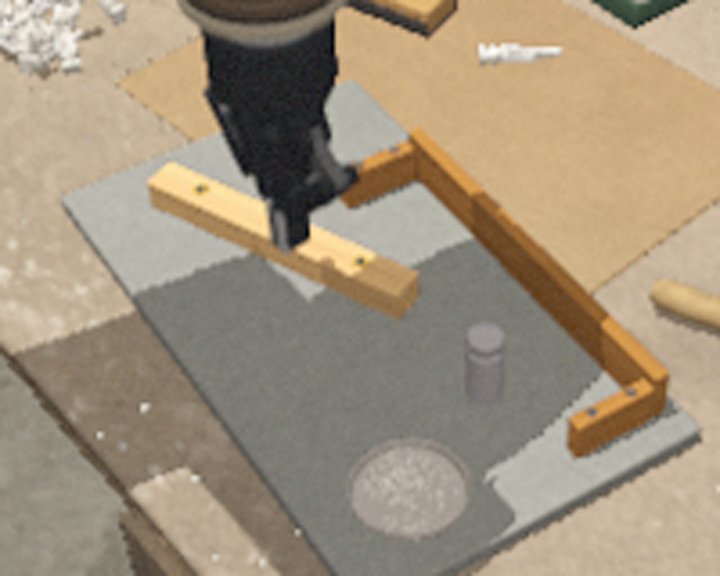

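```bash
cat >> h.py <<'E'
def pose(s,px,bush=None):
    """px: corners L-front,L-back,R-back,R-front full-frame; prints pose"""
    P=loc(onz(s,px,.04));d=(P[0]+P[1]-P[2]-P[3])/2
    a=np.arctan2(-d[0],d[1]);c=P.mean(0)
    if bush is not None:
        B=loc(onz(s,bush,.04));e=B[0]-B[1];print("bush th",np.degrees(np.arctan2(-e[0],e[1])).round(2),"c",B.mean(0).round(4),"L",np.linalg.norm(e).round(4))
        a=np.arctan2(-e[0],e[1]);c=B.mean(0)
    n=np.array([np.cos(a),np.sin(a)]);u=np.array([-np.sin(a),np.cos(a)])
    print("corners",P.round(4).tolist(),"L",np.linalg.norm(d).round(4),"th",np.degrees(np.arctan2(-d[0],d[1])).round(2),"c",P.mean(0).round(4))
    print("post clearance",((c-post)@n-.026).round(4),"left end",(c+.11*u).round(4),"right end",(c-.11*u).round(4))
E
python3 - <<'E'
from h import *
s=snapshot("scene")
q=lambda L:np.array(L)/3.6+np.array([200,130])-.35
pose(s,q([(148,186),(177,163),(419,270),(389,293)]),q([(201,189),(361,261)]))
E
```

```text
bush th 24.19 c [-0.0621  0.1261] L 0.1402
corners [[-0.1212, 0.2143], [-0.0923, 0.2254], [-0.005, 0.0325], [-0.0337, 0.0251]] L 0.2101 th 24.6 c [-0.0631  0.1243]
post clearance 0.0114 left end [-0.1072  0.2264] right end [-0.017   0.0257]
```

Request:
apply_moves([
  [0,0,0,0,0.038,0,1],
  [0,0,0,0,0.038,0,1],
  [0,0,0,0,0.038,0,1],
  [0,0,0,0,0.038,0,1],
  [0,0,0,0,0.038,0,1],
  [-0.1,-0.005,0,0,0.036,0,1],
  [-0.1,-0.005,0,0,0,0,1],
  [-0.1,0,0,0,0,0,1],
])

```text
clock: 5.65
tcp_pos: [0.5198, 0.2523, 0.1186]
orientation: [-19.4, 89.7, -0.8]
force: [-0.4, -0.8, -0.6]
grip_width: 0.0002
```

```bash
python3 - <<'E'
from h import *
go(-.125,.266,.034,114.3)
s=rail("top","6");
E
```

```text
clock 5.65 tcp bay [[-0.1237  0.2693]] z 0.1186 F [-0.4 -0.8 -0.6]
tool y dir in bay deg 114.45 x axis [ 0.006 -0.    -1.   ] delta tool [ 0.0846 -0.0023 -0.0031]
rotvec tool [0.0026 0.0055 0.0019] turn deg -0.1
top 291.0 corners bay [[-0.0248, 0.0807], [-0.0033, 0.0339], [-0.0289, 0.0221], [-0.0504, 0.0688]]
```

View pics/top6.png

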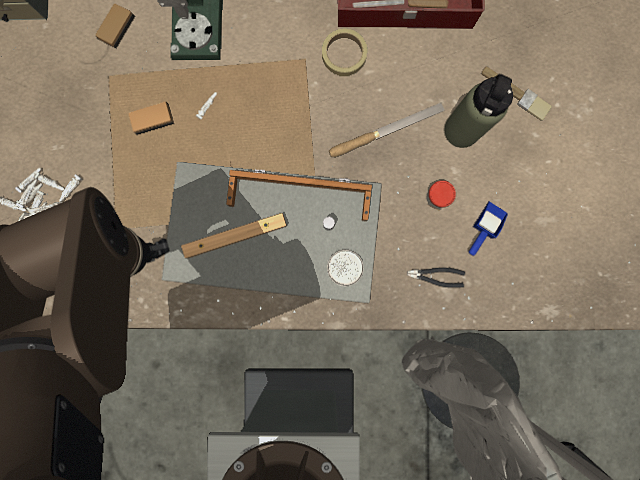

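The top view shows the whole rail, from (182,250) to (285,220). The gripper at (155,250) is clear beyond its left end. I lower there and feed axially.

Request:
apply_moves([
  [0,0.005,0.002,0.03,0,-0.003,1],
  [0,0,0,0.03,0,0,1],
  [0,0,0,0.023,0,0,1],
  [0,0,0,0,0,0,1],
])

```text
clock: 6.03
tcp_pos: [0.5182, 0.252, 0.0326]
orientation: [9.1, 89.8, 27.8]
force: [-2.0, -0.8, -1.2]
grip_width: -0.0002
```

```bash
python3 - <<'E'
from h import *
go(-.107,.2264,.034,114.3)
E
```

```text
clock 6.03 tcp bay [[-0.1252  0.2689]] z 0.0326 F [-2.  -0.8 -1.2]
tool y dir in bay deg 114.56 x axis [ 0.003  0.002 -1.   ] delta tool [-0.0015 -0.0462 -0.0011]
rotvec tool [ 0.0045  0.0035 -0.0006] turn deg -0.3
```

Request:
apply_moves([
  [0,0.003,0,0,-0.012,0,1],
  [0,0,0,0,-0.01,0,1],
  [0,0,0,0,-0.01,0,1],
  [0,0,0,0,-0.008,0,1],
  [0,0,0,0,-0.008,0,1],
  [0,0,0,0,-0.008,0,1],
  [0,0,0,0,-0.008,0,1],
  [0,0,0,0,-0.008,0,1],
])

```text
clock: 6.7
tcp_pos: [0.5448, 0.1764, 0.0364]
orientation: [4.1, 89.8, 22.4]
force: [-0.3, 0.5, -0.6]
grip_width: -0.0002
```

```bash
python3 - <<'E'
from h import *
go(-.107,.2264,.034,114.3)
for n,b in(("top",(150,150,250,160)),):
    s=snapshot(n);x,y,w,h=b
    cv2.imwrite(f"pics/t7.png",cv2.resize(s["image"][y:y+h,x:x+w,::-1],None,fx=3.2,fy=3.2,interpolation=cv2.INTER_CUBIC))
s=snapshot("scene");cv2.imwrite("pics/sc7.png",cv2.resize(s["image"][130:290,200:400,::-1],None,fx=3.6,fy=3.6,interpolation=cv2.INTER_CUBIC))
E
```

```text
clock 6.7 tcp bay [[-0.091   0.1964]] z 0.0364 F [-0.3  0.5 -0.6]
tool y dir in bay deg 114.15 x axis [ 0.003  0.001 -1.   ] delta tool [ 0.0024  0.034  -0.0024]
rotvec tool [-0.0027  0.0032 -0.0002] turn deg 0.2
```

View pics/t7.png

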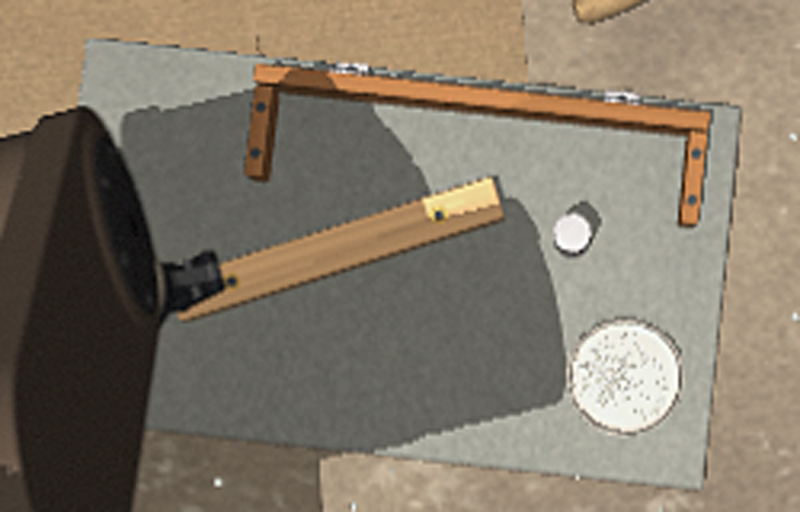

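View pics/sc7.png

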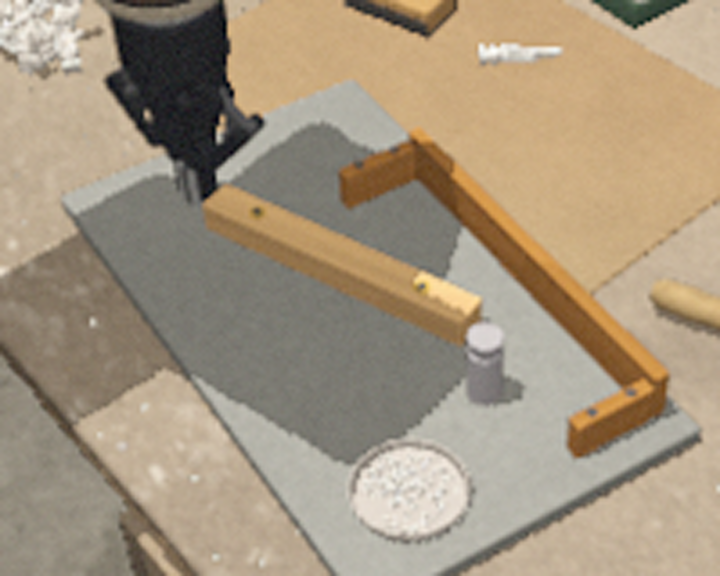

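```bash
python3 - <<'E'
from h import *
s=snapshot("scene")
q=lambda L:np.array(L)/3.6+np.array([200,130])-.35
pose(s,q([(203,208),(229,184),(481,298),(462,322)]),q([(257,212),(421,287)]))
s=snapshot("top");c=lambda L:np.array(L)/3.2+150-.35
pose(s,c([(183,320),(180,280),(494,178),(504,217)]),c([(232,282),(438,215)]))
E
```

```text
bush th 23.76 c [-0.0408  0.0819] L 0.1399
corners [[-0.099, 0.1711], [-0.0715, 0.1836], [0.0153, -0.0133], [-0.0077, -0.0248]] L 0.2156 th 24.39 c [-0.0407  0.0791]
post clearance 0.0116 left end [-0.0852  0.1826] right end [ 0.0035 -0.0187]
bush th 24.21 c [-0.0407  0.085 ] L 0.1394
corners [[-0.0969, 0.1771], [-0.0715, 0.1822], [0.0156, -0.0118], [-0.0089, -0.021]] L 0.2147 th 24.08 c [-0.0404  0.0816]
post clearance 0.0142 left end [-0.0858  0.1853] right end [ 0.0044 -0.0153]
```

The rail slid straight along its axis (24°), its right end is about level with the post, and post clearance is about 12 mm. I continue.

Request:
apply_moves([
  [0,0.003,0,0.003,-0.008,0,1],
  [0,0,0,0,-0.008,0,1],
  [0,0,0,0,-0.008,0,1],
  [0,0,0,0,-0.008,0,1],
  [0,0,0,0,-0.008,0,1],
  [0,0,0,0,-0.008,0,1],
  [0,0,0,0,-0.008,0,1],
  [0,0,0,0,-0.008,0,1],
])

```text
clock: 7.57
tcp_pos: [0.5654, 0.1126, 0.0322]
orientation: [158.4, 89.9, 176.8]
force: [-0.1, 0.8, 0.5]
grip_width: 0.0003
```

```bash
python3 - <<'E'
from h import *
go(-.107,.2264,.034,114.3)
for n,b in(("top",(150,150,250,160)),):
    s=snapshot(n);x,y,w,h=b
    cv2.imwrite(f"pics/t8.png",cv2.resize(s["image"][y:y+h,x:x+w,::-1],None,fx=3.2,fy=3.2,interpolation=cv2.INTER_CUBIC))
E
```

```text
clock 7.57 tcp bay [[-0.064   0.1351]] z 0.0322 F [-0.1  0.8  0.5]
tool y dir in bay deg 114.32 x axis [-0.002  0.    -1.   ] delta tool [-0.0018  0.101  -0.0016]
rotvec tool [ 0.0004 -0.0017 -0.0007] turn deg -0.0
```

View pics/t8.png

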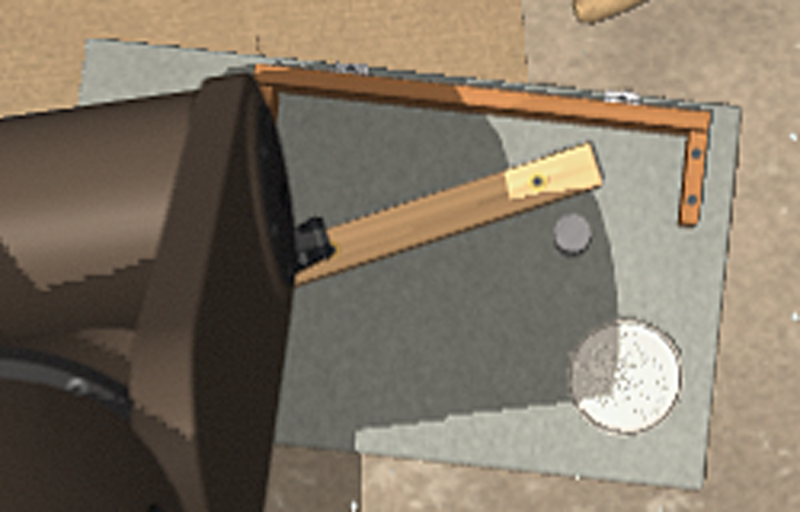

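The top view shows the right end at (597,165), passing the post on its left side with a gap to the fence. About 38 mm of travel remains before it meets the fence.

Request:
apply_moves([
  [0,0,0,-0.001,-0.007,0,1],
  [0,0,0,0,-0.007,0,1],
  [0,0,0,0,-0.007,0,1],
  [0,0,0,0,-0.007,0,1],
  [0,0,0,0,-0.006,0,1],
  [0,0,0,0,-0.004,0,1],
  [0,0,0,0,0,0,1],
])

```text
clock: 8.2
tcp_pos: [0.5794, 0.0705, 0.0333]
orientation: [167.1, 89.9, -174.6]
force: [0.2, -0.2, -0.4]
grip_width: 0.0002
```

```bash
python3 - <<'E'
from h import *
go(-.107,.2264,.034,114.3)
for n,b in(("top",(150,150,250,160)),):
    s=snapshot(n);x,y,w,h=b
    cv2.imwrite(f"pics/t9.png",cv2.resize(s["image"][y:y+h,x:x+w,::-1],None,fx=3.2,fy=3.2,interpolation=cv2.INTER_CUBIC))
s=snapshot("scene");cv2.imwrite("pics/sc9.png",cv2.resize(s["image"][130:290,200:400,::-1],None,fx=3.6,fy=3.6,interpolation=cv2.INTER_CUBIC))
E
```

```text
clock 8.2 tcp bay [[-0.0457  0.0946]] z 0.0333 F [ 0.2 -0.2 -0.4]
tool y dir in bay deg 114.23 x axis [-0.001 -0.    -1.   ] delta tool [-0.0006  0.1453 -0.0018]
rotvec tool [-0.0012 -0.0014 -0.0003] turn deg 0.1
```

View pics/t9.png

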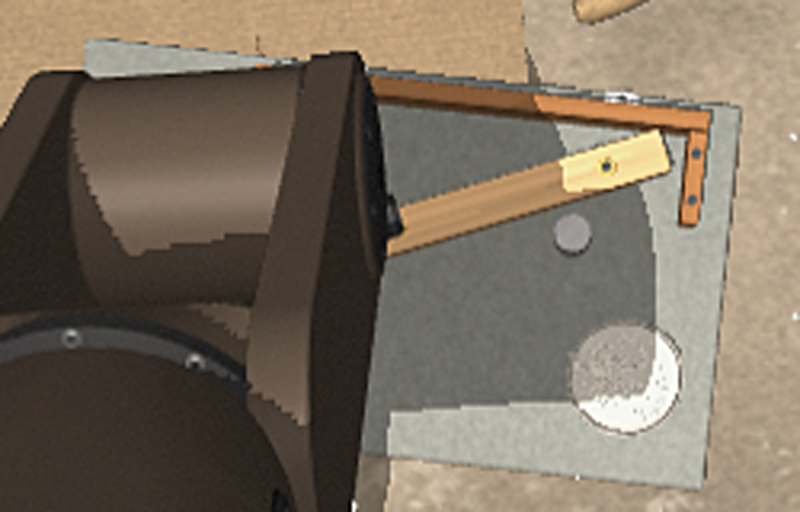

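View pics/sc9.png

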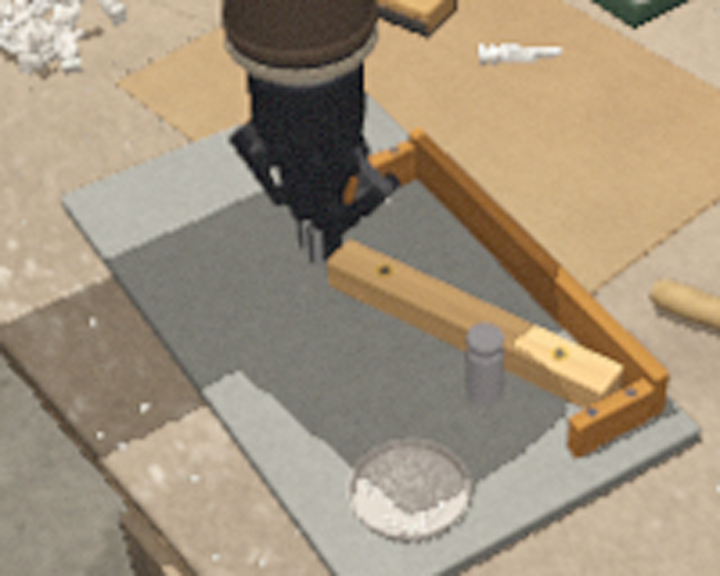

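```bash
python3 - <<'E'
from h import *
s=snapshot("scene")
q=lambda L:np.array(L)/3.6+np.array([200,130])-.35
pose(s,q([(328,267),(347,241),(622,371),(599,394)]),q([(384,270),(559,353)]))
s=snapshot("top");c=lambda L:np.array(L)/3.2+150-.35
print(loc(onz(s,c([(661,129),(670,170),(606,167)]),.04)))
E
```

```text
bush th 22.83 c [ 0.0023 -0.0186] L 0.1398
corners [[-0.0553, 0.0697], [-0.0312, 0.0847], [0.0538, -0.1183], [0.0298, -0.1258]] L 0.2166 th 23.11 c [-0.0007 -0.0224]
post clearance 0.01 left end [-0.0404  0.0828] right end [ 0.0449 -0.12  ]
[[ 0.05881464 -0.11568751]
 [ 0.03286805 -0.12418888]
 [ 0.03039987 -0.08290723]]
```

The right end is inside, close to the fence at about x=0.059, y=-0.116, and behind the post. Next I bring the finger round to the front face near the left end.

Request:
apply_moves([
  [0,0,0,0,0.02,0,1],
  [0,0,0,0,0,-0.025,1],
  [0,0,0,0,0,-0.022,1],
  [0,0,0,0,-0.03,0,1],
  [0,0,0,0,-0.028,0,1],
  [0.1,0,0,0,0,0,1],
  [0.1,0,0,0,0,0,1],
  [0,0,0,0,0,0,1],
])

```text
clock: 9.07
tcp_pos: [0.5444, 0.0223, 0.0336]
orientation: [150.1, 89.9, 157.1]
force: [-0.0, -0.0, 0.2]
grip_width: 0.0
```

```bash
python3 - <<'E'
from h import *
go(.021,.075,.034,97)
s=snapshot("scene");cv2.imwrite("pics/sc10.png",cv2.resize(s["image"][130:290,200:400,::-1],None,fx=3.6,fy=3.6,interpolation=cv2.INTER_CUBIC))
E
```

```text
clock 9.07 tcp bay [[-0.0756  0.0431]] z 0.0336 F [-0.  -0.   0.2]
tool y dir in bay deg 102.83 x axis [-0.001  0.    -1.   ] delta tool [-0.0005  0.0097  0.1013]
rotvec tool [ 0.1018 -0.0008 -0.0004] turn deg -5.8
```

View pics/sc10.png

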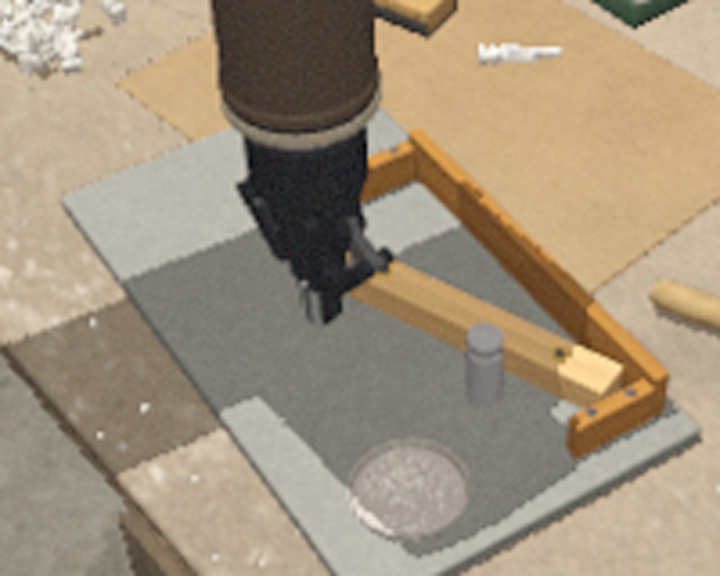

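Request:
apply_moves([
  [0,0,0,0,0,0.008,1],
  [0,0,0,0,0,0.008,1],
  [0,0,0,0,0,0.008,1],
  [0,0,0,0,0,0.008,1],
  [0,0,0,0,0,0.008,1],
  [0,0,0,0,0,0.008,1],
  [0,0,0,0,0,0.008,1],
  [0,0,0,0,0,0.008,1],
])

```text
clock: 9.78
tcp_pos: [0.6134, 0.0343, 0.0334]
orientation: [156.5, 89.9, 164.7]
force: [0.3, -0.4, 0.3]
grip_width: 0.0001
```

```bash
python3 - <<'E'
from h import *
go(.021,.075,.034,92)
s=snapshot("scene");cv2.imwrite("pics/sc11.png",cv2.resize(s["image"][130:290,200:400,::-1],None,fx=3.6,fy=3.6,interpolation=cv2.INTER_CUBIC))
E
```

```text
clock 9.78 tcp bay [[-0.0082  0.0621]] z 0.0334 F [ 0.3 -0.4  0.3]
tool y dir in bay deg 104.03 x axis [-0.002  0.    -1.   ] delta tool [-0.0007  0.0054  0.0315]
rotvec tool [ 0.2099 -0.0017 -0.0005] turn deg -12.0
```

View pics/sc11.png

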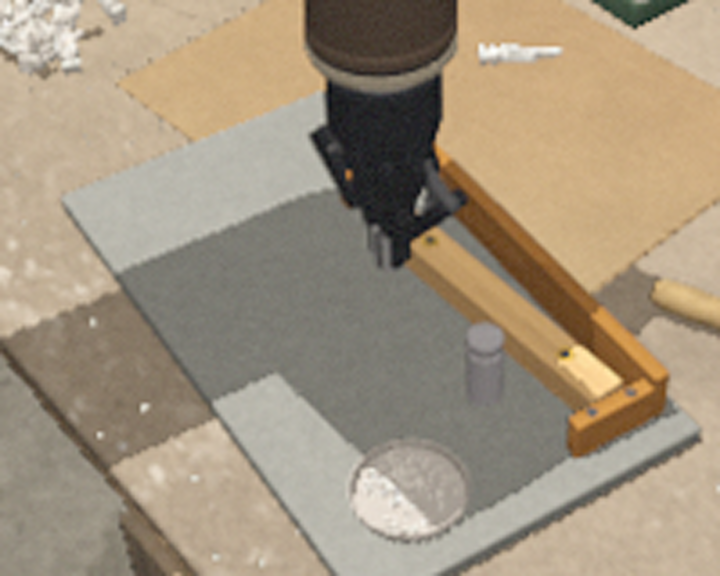

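```bash
python3 - <<'E'
from h import *
s=snapshot("scene")
q=lambda L:np.array(L)/3.6+np.array([200,130])-.35
pose(s,q([(400,252),(421,228),(622,377),(598,401)]),q([(430,240),(565,353)]))
E
```

```text
bush th 6.26 c [ 0.025  -0.0159] L 0.1394
corners [[-0.0063, 0.0548], [0.0188, 0.0671], [0.0507, -0.1224], [0.0257, -0.1302]] L 0.1899 th 9.69 c [ 0.0222 -0.0327]
post clearance 0.0209 left end [0.013  0.0934] right end [ 0.037  -0.1253]
```

Request:
apply_moves([
  [0.1,0,0,0,0,0,1],
  [0.1,0,0,0,0.002,0.006,1],
  [0,0,0,0,0.001,0.006,1],
  [0,0,0,0,0,0.006,1],
  [0,0,0,0,0,0.006,1],
  [0,0,0,0,0,0,1],
])

```text
clock: 10.38
tcp_pos: [0.6385, 0.0362, 0.0329]
orientation: [173.6, 89.9, 170.3]
force: [0.8, -0.6, 0.1]
grip_width: 0.0
```

```bash
python3 - <<'E'
from h import *
go(.021,.075,.034,90)
s=snapshot("scene");cv2.imwrite("pics/sc12.png",cv2.resize(s["image"][130:290,200:400,::-1],None,fx=3.6,fy=3.6,interpolation=cv2.INTER_CUBIC))
E
```

```text
clock 10.38 tcp bay [[0.0166 0.0665]] z 0.0329 F [ 0.8 -0.6  0.1]
tool y dir in bay deg 92.62 x axis [-0.002  0.    -1.   ] delta tool [-0.0011  0.0082  0.0048]
rotvec tool [ 0.0457 -0.0025 -0.0002] turn deg -2.6
```

View pics/sc12.png

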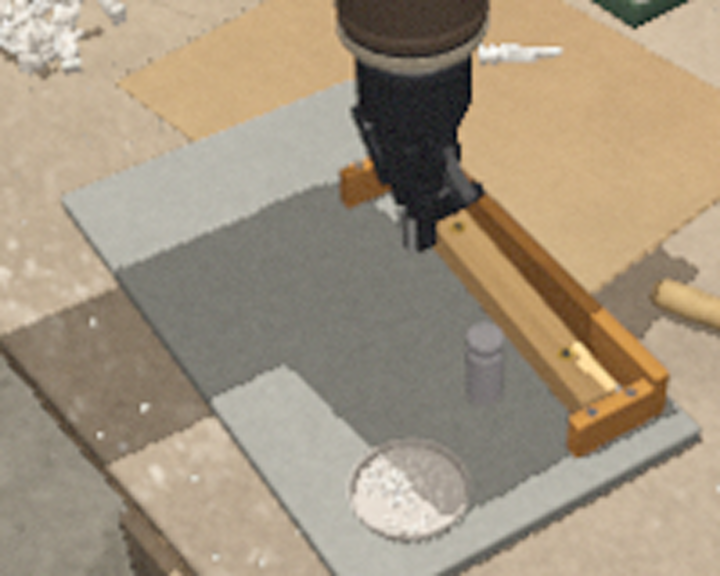

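The rail is nearly parallel now, but its right end has drifted a little off the fence, as expected. I press the left end home, then look again and push the right part.

Request:
apply_moves([
  [0,0,0,0,0,0.004,1],
  [0,0,0,0,0,0.003,1],
  [0,0,0,0,0,0.002,1],
])

```text
clock: 10.68
tcp_pos: [0.6419, 0.0355, 0.0317]
orientation: [-178.4, 89.2, 178.5]
force: [-11.2, -0.3, 8.9]
grip_width: 0.0002
```

```bash
python3 - <<'E'
from h import *
go(.021,.075,.034,90)
s=snapshot("scene");cv2.imwrite("pics/sc13.png",cv2.resize(s["image"][130:290,200:400,::-1],None,fx=3.6,fy=3.6,interpolation=cv2.INTER_CUBIC))
E
```

```text
clock 10.68 tcp bay [[0.02   0.0661]] z 0.0317 F [-11.2  -0.3   8.9]
tool y dir in bay deg 92.79 x axis [-0.013  0.    -1.   ] delta tool [-0.0023  0.0088  0.0014]
rotvec tool [ 0.0487 -0.0132  0.0007] turn deg -2.8
```

View pics/sc13.png

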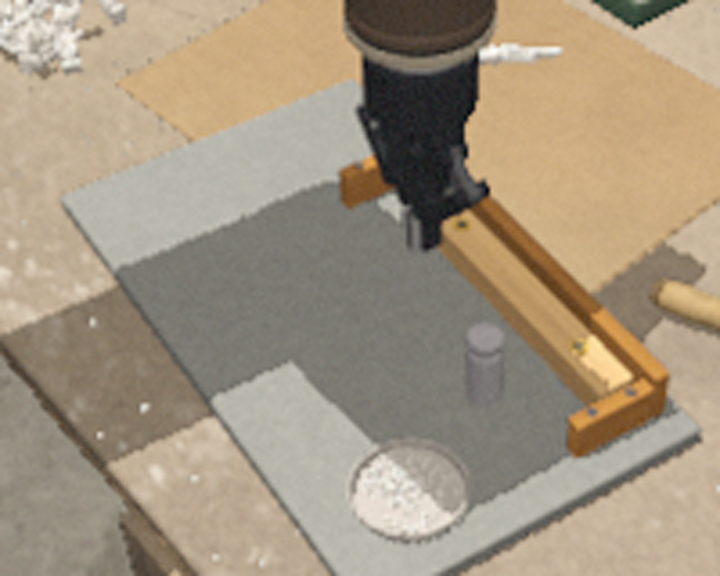

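The fence resisted with about 11 N, and the right bush moved to crop (579,347), closer to the fence. I back off, raise and measure.

Request:
apply_moves([
  [0,-0.013,0,0,0,-0.015,1],
  [0,0,0,0,0,-0.015,1],
  [0,0,0,-0.035,0,0,1],
  [0,0,0,-0.04,0,0,1],
  [0,0,0,0,0,-0.04,1],
  [0,0,0,0,0,-0.03,1],
  [0,0,0,0,0,0,1],
])

```text
clock: 11.32
tcp_pos: [0.5397, 0.0402, 0.1093]
orientation: [-164.2, 89.9, -167.0]
force: [0.7, 0.5, -0.1]
grip_width: 0.0003
```

```bash
python3 - <<'E'
from h import *
go(-.01,-.02,.034,90)
s=snapshot("scene");cv2.imwrite("pics/sc14.png",cv2.resize(s["image"][160:260,280:400,::-1],None,fx=6,fy=6,interpolation=cv2.INTER_CUBIC))
s=snapshot("top");cv2.imwrite("pics/t14.png",cv2.resize(s["image"][150:250,210:390,::-1],None,fx=4.4,fy=4.4,interpolation=cv2.INTER_CUBIC))
s=snapshot("wrist");cv2.imwrite("pics/w14.png",s["image"][:,:,::-1])
E
```

```text
clock 11.32 tcp bay [[-0.0821  0.0604]] z 0.1093 F [ 0.7  0.5 -0.1]
tool y dir in bay deg 93.11 x axis [-0.001 -0.    -1.   ] delta tool [ 0.0752 -0.0841  0.0678]
rotvec tool [ 0.0543 -0.0013  0.0004] turn deg -3.1
```

View pics/sc14.png

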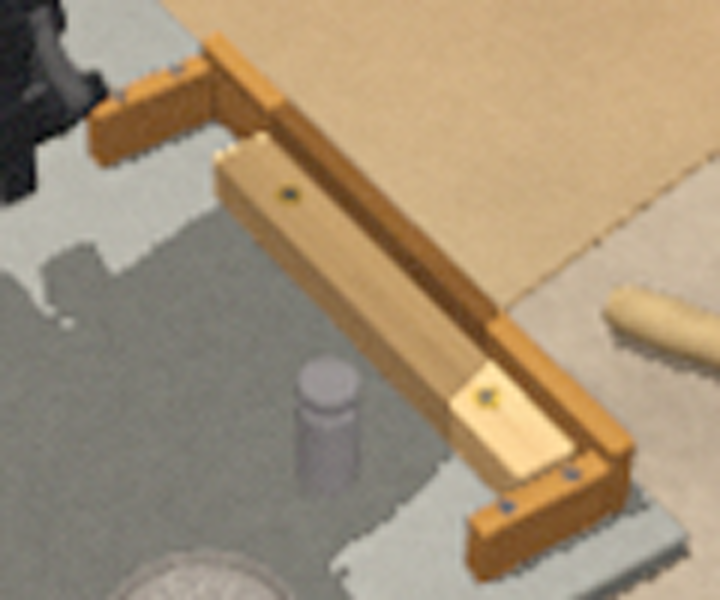

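View pics/t14.png

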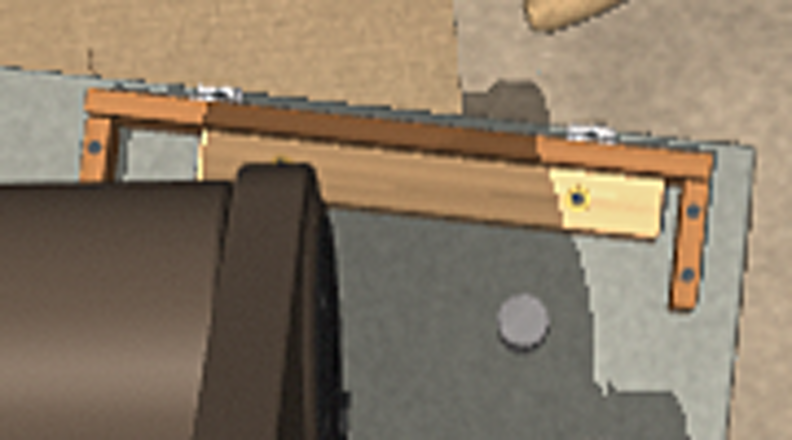

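```bash
python3 - <<'E'
from h import *
s=snapshot("scene")
q=lambda L:np.array(L)/6+np.array([280,160])-.4
pose(s,q([(214,155),(265,133),(575,447),(522,476)]),q([(290,194),(487,397)]))
s=snapshot("top");c=lambda L:np.array(L)/4.4+np.array([210,150])-.4
print(loc(onz(s,c([(204,128),(666,178),(656,240),(578,198)]),.04)))
E
```

```text
bush th -0.13 c [ 0.0446 -0.0156] L 0.1401
corners [[0.0312, 0.0929], [0.0571, 0.0926], [0.057, -0.1256], [0.0311, -0.1261]] L 0.2186 th -0.03 c [ 0.0441 -0.0166]
post clearance 0.0351 left end [0.0448 0.0944] right end [ 0.0443 -0.1256]
[[ 0.06022569  0.09347376]
 [ 0.05967482 -0.12548569]
 [ 0.02995865 -0.12379246]
 [ 0.04582042 -0.08531774]]
```

The rail is parallel (θ ≈ 0°), with its centre line at x ≈ 0.045 and y from −0.126 to 0.094. It may be off the fence by about 1 mm, so I press lightly on its middle, left of the post.

Request:
apply_moves([
  [0.05,0,0,0,-0.035,0,1],
  [0,0,0,0,-0.035,0.015,1],
  [0,0,0,0,-0.008,0.035,1],
  [0,0,0,0.02,0,0.012,1],
  [0,0,0,0.03,0,0,1],
  [0,0,0,0.022,0,0,1],
  [0,0,0,0,0,0,1],
])

```text
clock: 12.15
tcp_pos: [0.6114, -0.0495, 0.0324]
orientation: [-2.5, 89.6, -8.2]
force: [-0.5, -0.0, -1.2]
grip_width: 0.0001
```

```bash
python3 - <<'E'
from h import *
go(.021,-.016,.034,90)
E
```

```text
clock 12.15 tcp bay [[-0.0016 -0.0215]] z 0.0324 F [-0.5 -0.  -1.2]
tool y dir in bay deg 90.16 x axis [ 0.007 -0.001 -1.   ] delta tool [-0.0014  0.0054  0.0227]
rotvec tool [0.0028 0.0075 0.0003] turn deg -0.2
```

Request:
apply_moves([
  [0,0.007,0,-0.001,0.003,0.006,1],
  [0,0,0,0,0,0.006,1],
  [0,0,0,0,0,0.006,1],
  [0,0,0,0,0,0.003,1],
  [0,0,0,0,0,0.002,1],
])

```text
clock: 12.57
tcp_pos: [0.6334, -0.0482, 0.0341]
orientation: [-177.1, 89.4, 177.2]
force: [-19.3, -3.4, -2.6]
grip_width: -0.0
```

Contact at 19 N means the rail is pressed against the fence. I retreat straight back, then up and away.

Request:
apply_moves([
  [0,-0.01,0,0,0,-0.012,1],
  [0,0,0,0,0,-0.012,1],
  [0,0,0,-0.03,0,0,1],
  [0,0,0,-0.04,0,0,1],
  [0,0,0,-0.03,0.02,-0.015,1],
  [0,0,0,0,0.04,0,1],
  [0,0,0,0,0.04,0,1],
  [0,0,0,0,0.04,0,1],
])

```text
clock: 13.23
tcp_pos: [0.6127, 0.0936, 0.1489]
orientation: [1.3, 89.4, -4.7]
force: [0.2, -0.9, -1.0]
grip_width: 0.0005
```

Request:
apply_moves([
  [0,0,0,0,0.04,0,1],
  [0,0,0,0,0.04,0,1],
  [0,0,0,0,0.04,0,1],
  [0,0,0,0,0.04,0,1],
  [0,0,0,0,0.04,0,1],
  [0,0,0,0,0,0,1],
  [0,0,0,0,0,0,1],
])

```text
clock: 13.82
tcp_pos: [0.6383, 0.3113, 0.1631]
orientation: [18.8, 88.3, 13.2]
force: [0.2, -0.6, 0.7]
grip_width: -0.0002
```

```bash
python3 - <<'E'
from h import *
go(.021,-.016,.034,90)
s=snapshot("scene");cv2.imwrite("pics/sc15.png",cv2.resize(s["image"][140:300,200:410,::-1],None,fx=3.6,fy=3.6,interpolation=cv2.INTER_CUBIC))
s=snapshot("top");cv2.imwrite("pics/t15.png",cv2.resize(s["image"][150:310,150:400,::-1],None,fx=3.2,fy=3.2,interpolation=cv2.INTER_CUBIC))
E
```

```text
clock 13.82 tcp bay [[-0.0118  0.3401]] z 0.1631 F [ 0.2 -0.6  0.7]
tool y dir in bay deg 90.28 x axis [ 0.029  0.007 -1.   ] delta tool [ 0.1265 -0.3575  0.0275]
rotvec tool [ 0.0047  0.0285 -0.0098] turn deg -0.3
```

View pics/sc15.png

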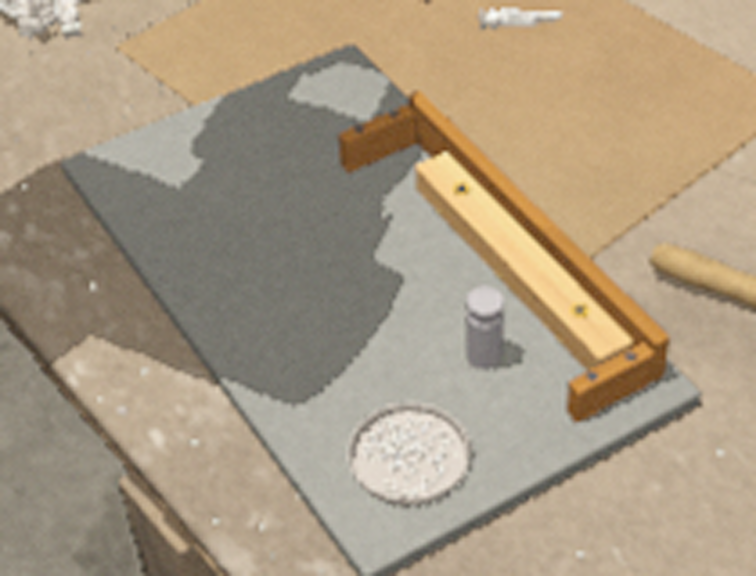

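View pics/t15.png

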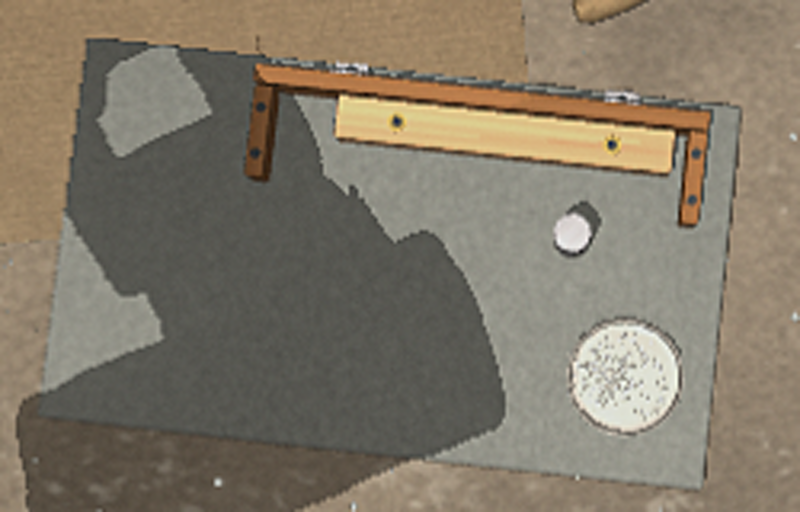

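```bash
python3 - <<'E'
from h import *
s=snapshot("top");c=lambda L:np.array(L)/3.2+150-.35
pose(s,c([(335,138),(340,95),(674,129),(670,174)]),c([(397,121),(612,145)]))
s=snapshot("scene");q=lambda L:np.array(L)/3.6+np.array([200,140])-.35
pose(s,q([(416,172),(448,151),(634,345),(600,364)]),q([(461,189),(581,311)]))
from plant import finish_job
print(state()["force"]);print(finish_job())
E
```

```text
bush th -0.33 c [ 0.0455 -0.0153] L 0.14
corners [[0.0306, 0.0934], [0.0589, 0.0934], [0.0597, -0.124], [0.0303, -0.1245]] L 0.2177 th 0.07 c [ 0.0449 -0.0154]
post clearance 0.0358 left end [0.0461 0.0947] right end [ 0.0448 -0.1253]
bush th 0.25 c [ 0.0441 -0.0163] L 0.1408
corners [[0.027, 0.0866], [0.0582, 0.0927], [0.055, -0.1294], [0.0272, -0.1302]] L 0.2194 th -0.39 c [ 0.0419 -0.0201]
post clearance 0.0349 left end [0.0436 0.0937] right end [ 0.0446 -0.1263]
[-0.44391901 -0.82884462  0.83290662]
the job is handed in; nothing more can be done
None
```

The rail lies behind the post, flat along the back fence between the cheeks, and the job is handed in. It stayed on the board and was only pushed:
1. I angled the right end with a push on its front face.
2. I fed the rail axially from its left end, past the left side of the post.
3. I swung the left end in, then pressed the middle against the fence with about 19 N.

**Final pose:** The top camera puts the rail's centre line at x ≈ 45–46 mm, against 46 mm for flat on the fence. The rail is within about 0.4° of parallel and spans y ≈ −125 to +95 mm between the cheeks at ±135 mm.

**Disagreement:** The scene camera's bush points read x ≈ 44 mm and its hand-picked corners about 42 mm. The 19 N contact showed the rail seated when pressed, so I put that down mostly to calibration and pixel error, but a gap of 1–2 mm is not ruled out by that view.

**Other checks:**
- The dish shows no visible movement, judged by eye.
- I did not re-measure the cutters, scoop or tub at the end. The arm stayed well away from them.
- The highest wrist force I read was about 20 N, and the clock stood at about 14 s.
- The arm had moved clear of everything before hand-in.

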